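# Fetch the blue egg cup from under the shelf riser with a reacher

### The arm

A 7-joint arm with a two-finger parallel gripper is mounted at the origin on a cart in front of the work surface, level with it; the furniture and walls round the work are solid. World frame = base frame: x ahead of the robot, y to its left, z up, the work surface at z = 0. Lengths are in m, angles in rad, forces in N, time in s.
With the tool pointing down it reaches from about 0.4 to 0.85 m from the base axis. Payload 4.5 kg.
Tool frame: the origin (TCP) lies at the centre of the arm's flange, where the gripper is bolted on; the fingertips stand nose_length ahead of it and the grasp point (between the pads) lies 147 mm ahead of it (nose_length is the distance from the TCP to the fingertips, in m); z points along the fingers, y is the line along which they close (so a half turn about z gives the same grasp; the last joint's range is limited). The gripper opens to 88 mm and grips with 3 to 60 N. Pads are 18 mm wide; open, the fingers measure 123 mm over their backs; the gripper's body (75 mm by 187 mm) begins 45 mm behind the grasp point.
Start: joints at [-1.205, 0.689, -0.195, 1.565, 0.157, 0.902, -0.215], TCP at [0.204, 0.591, 0.405] pointing down, gripper open.
Joint ranges: [-3.01, 3.01], [-0.46, 2.08], [-1.47, 1.51], [0.13, 2.56], [-1, 4.14], [0.04, 2.09], [-2.66, 2.66]. Speed limits (rad/s): [2.57, 2.57, 3.14, 3.14, 3.14, 3.14, 3.14].

### API

Orientations are given as a unit quaternion [x, y, z, w].
In Python, from plant import * gives the robot as it stands.
- The arm moves only by the tool play_rows, never from a script. Its argument "rows" is a list that holds one entry, the list of rows, each a list of 6 numbers: the shift along the tool's x, y, z normalised to -1 to 1, where 1 is 0.5 m, then the turn, a rotation vector about the tool's x, y, z normalised to -1 to 1, where 1 is 0.5 rad. A call has 1 to 20 rows; each row is the pose to reach, as a shift and turn from the pose commanded when the call began, along the tool's axes at that moment; what a row does not reach only later rows make up. A row lasts 1/12 s, in which the tool goes at most 41.7 mm and 7.16 degrees, less where a joint would pass 70% of its speed; a pose out of reach is approached as far as the arm can. A call with a number of a shift or a turn outside -1 to 1 is refused whole. A call with a gripper value outside its range is refused whole. "claw" is the closure, from 0 (fully open) to 1 (shut), set as the call begins (left out, the last holds). The fingers move at their own pace and stop on an object; "squeeze" is the grip in N (left out, the last holds). Time passes only in rows, so rows that repeat a pose let the fingers close. It gives the time, the measured TCP pose, the force, the opening and the grip force at its end, in the units of the state.
- get_state(): the state, without advancing time (a new reading comes with each control period).
- snapshot(name): name is "scene" or "side" or "wrist"; returns a dict with "pixels" (400x640x3 uint8, blue, green, red), "camera_matrix" (3x3 intrinsics, pixels), "dist_coeffs" ([k1, k2, p1, p2, k3] as OpenCV has them; the pictures are not rectified), "world_to_cam" (4x4, takes a point from world to camera coordinates); the wrist camera has in their place "mount" (4x4, takes a point from camera to tool coordinates, whose origin is the TCP and whose axes are the flange's). Camera axes: x right, y down, z forward; pixel columns grow to the right and rows downward; lengths in m; the calibration is good to about 2 mm. A picture is of the moment at which its call begins: read the wrist's pose just before it. There is no depth.
- finish_job(): hands the job in; it is judged then, once.
The state is a dict: "clock": time; "q": joint angles; "qd": joint speeds; "joint_torque": joint torques, N m; "tool_pos": TCP position; "eef_rot": TCP orientation; "contact_force": force on the tool from outside, world axes, zero at the start; "moment": the same for the moment, N m; "opening": opening from 0.0 (shut) to 1.0 (fully open); "finger_force": force on a finger pad.
Only numpy, scipy, OpenCV 4.12 (cv2) and the standard library are available. Lean on these libraries where they do the work, as an engineer would, in place of code of your own. Each camera call takes 0.05 s, during which the arm holds its last target. There are 200 camera calls.

### The job

The blue egg cup stands too far under the low wire shelf riser for a hand. Hold the orange-and-black reacher by its handle, slide its open jaws round the blue cup, squeeze the trigger to close them on it, and draw it out until it stands upright well clear in front of the riser, about 5 cm from it; then let go so that the jaws open again. Do not touch either cup with the fingers, and leave the wooden egg cup where it is.

Things in the scene. Friction and masses are not known exactly. Their poses are not given: they have to be found in the camera images.
- reacher: Loose pick-up reacher, 0.32 kg, lies on the worktop and is slid along it. Origin: on its underside, midway between the outer faces of handle and trigger; x points to the jaws, y to the trigger side, z up. Black handle bar: outer face y -25 mm, x -40 to 40. Orange trigger bar: outer face y +25 mm, x -30 to 30. Both reach up to z 62 mm; the rest (shaft, head, jaws) stays under 40 mm.
- trigger (a joint): Trigger travel (m): 0 released, 0.016 fully squeezed to the handle; bars measure 50 mm less travel overall. Spring 6 N at 0, 11 N at 0.016. Squeezed 2 to 4 mm (gripper at 46 to 48 mm) the reacher is held well enough to slide, jaws still wide. Jaws meet an egg cup at 0.011 to 0.014. Squeezing shifts the reacher in the gripper to its own +y by half the travel.
- reacher_grip (a point): Point on the reacher to grasp at from above, fingers closing across handle and trigger bars (its y, 50 mm wide): over the reacher's origin, 35 mm above the worktop. Axes as the reacher's.
- reacher_jaws (a point): Point between the reacher's two orange jaws where a cup's axis should be (15 mm to or fro will do), 195 mm ahead of the reacher's origin, 22 mm up; axes as the reacher's. Jaws are 22 mm tall, with inturned tips reaching 37 mm ahead of the point; open: 80 mm between the tips, 100 mm over all. Tip gap narrows about 4 mm per mm of trigger. Black head, 46 mm wide, ends 41 mm behind the point.
- blue_cup: Pale blue glazed egg cup, 46 mm diameter, 53 mm high, about 60 g, standing upright under the riser. Origin: centre of its underside, z up. The cup to fetch.
- wood_cup: Turned wooden egg cup, 47 mm diameter, 57 mm high, standing beside the blue one under the riser, on either side, 95 to 135 mm away centre to centre. Origin: centre of its underside. To be left alone.
- rack: White wire shelf riser, fixed, 78 mm high, 270 mm wide (its y), 150 mm deep (its x), about 70 mm clear below. Origin: centre of its footprint on the worktop. Its x axis points inward from the open side to fetch through, at x = -75 mm, which faces the robot's right. Leg wires at the four corners (y = +-135 mm). The cups stand 35 to 80 mm in from the open side.
There are look-alikes about, which are no part of the job. Of the things that look like the blue_cup, the smallest one is meant.

How it is judged:
On the way, in this order (a step that is already met when the one before it is completed fails the run):
1. the trigger is squeezed and the jaws hold the blue cup while it is still under the riser (value of joint trigger above 0.008 m and contact force between reacher and blue_cup above 1 N and x of blue_cup in the frame of rack above -0.065 m), for 0.2 s.
2. the blue cup is drawn out in front of the riser with the trigger still squeezed (value of joint trigger above 0.008 m and contact force between reacher and blue_cup above 0.5 N and x of blue_cup in the frame of rack below -0.105 m), for 0.1 s.
At the end, for the whole second after the job is handed in: The blue cup stands upright (within 10 degrees), at rest on the worktop, its centre at least 30 mm outside the riser's open side; the reacher is at rest with its trigger released (under 4 mm); the wooden cup stands upright within 20 mm of where it was (x of blue_cup in the frame of rack below -0.105 m and height (world z) of blue_cup between -0.01 and 0.01 m and angle between each of blue_cup, wood_cup's own z axis and vertical below 0.18 rad and linear speed of each of blue_cup, reacher below 0.02 m/s and value of joint trigger below 0.004 m and distance of wood_cup from where it was at the start of the episode below 0.02 m); the robot touches nothing.
It fails at once if the fingers touch an egg cup (contact force between the fingers and blue_cup above 0.5 N or contact force between the fingers and wood_cup above 0.5 N).
It fails at once if the wooden cup is moved by more than 20 mm or tipped (distance of wood_cup from where it was at the start of the episode above 0.02 m or angle between wood_cup's own z axis and vertical above 0.4 rad).
It fails at once if the blue cup is tipped over (angle between blue_cup's own z axis and vertical above 0.6 rad).
It also fails if it takes over 45 s, if anything falls off the work surface, if the arm or the gripper's body presses on something with over 40 N, if the wrist force passes 120 N, or if a joint passes its speed limit or range.

## Working session

There is one attempt and no reset: what is moved stays moved. The work goes in short steps, Python scripts to look and compute and a tool call to move; the robot and the scene stay as the last step left them, time stands still between calls to the robot, and variables do not carry over. Pictures are saved under pics/ and viewed, at most 10 in all, crops included, and the job is handed in when it is done.

Besides the shell and the picture viewer there is one more tool, called after ">>>" in YAML: its name, and indented under it one key for each argument. play_rows: Moves the arm, as the interface text tells. Its arguments: {"type":"object","properties":{"rows":{"type":"array"},"claw":{"type":"number"},"squeeze":{"type":"number"}},"required":["rows"]}

```bash
mkdir -p pics; ls; python3 - <<'E'
from plant import *
import cv2
s=get_state();print(s)
for n in("scene","side"):
    d=snapshot(n);cv2.imwrite(f"pics/{n}0.png",d["pixels"]);print(n,d["camera_matrix"],d["dist_coeffs"],d["world_to_cam"])
E
```

```text
pics
{'clock': 0.0, 'q': array([-1.20519418,  0.68996503, -0.19450853,  1.56634213,  0.15727598,
        0.90246038, -0.21506866]), 'qd': array([-0.00043487,  0.00081298,  0.00046694,  0.00069183,  0.00111682,
        0.00083786,  0.00063752]), 'joint_torque': array([ 8.88958566e-04, -5.27573669e+01, -1.26713030e+00, -1.53426307e+01,
       -5.27948211e-02,  6.65924745e-03,  1.85164222e-04]), 'tool_pos': array([0.20351087, 0.59059521, 0.40392194]), 'eef_rot': array([ 1.65093493e-01,  9.86277517e-01, -8.88600409e-04, -9.24018064e-05]), 'contact_force': array([-1.1803425 , -0.73752834, -0.43454471]), 'moment': array([ 0.02182559, -0.00716517,  0.06954176]), 'finger_force': 0.0, 'opening': 1.0039205719355313}
scene [[482.04141928   0.         325.14616816]
 [  0.         482.04141928 201.52410322]
 [  0.           0.           1.        ]] [-0.11114187  0.          0.          0.          0.        ] [[ 0.7510523  -0.66016456 -0.01015791 -0.35939653]
 [-0.49788437 -0.55619177 -0.66540353  0.30546039]
 [ 0.43362609  0.50481032 -0.74641473  0.82089429]
 [ 0.          0.          0.          1.        ]]
side [[399.94116072   0.         315.89063715]
 [  0.         399.94116072 198.26934873]
 [  0.           0.           1.        ]] [0.02210302 0.         0.         0.         0.        ] [[-0.99973939 -0.01022064  0.02041286  0.51630192]
 [-0.02243171  0.60583022 -0.79527766  0.02420072]
 [-0.00423848 -0.7955283  -0.6059016   0.98693052]
 [ 0.          0.          0.          1.        ]]
```

View pics/scene0.png

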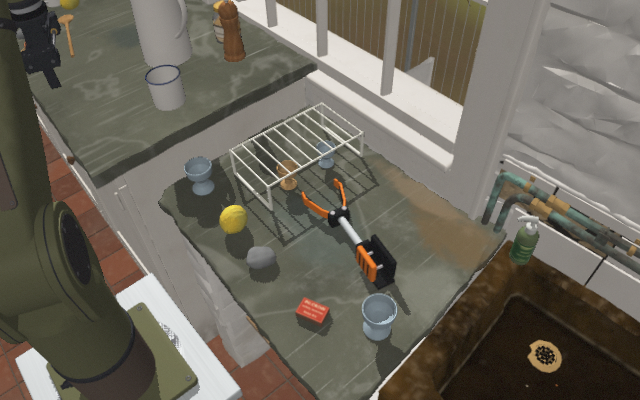

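View pics/side0.png

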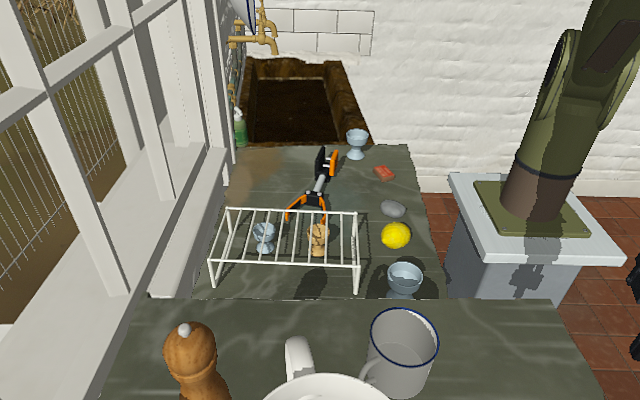

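Scene picture: three pale blue cups, at (199,176), (379,317) and (326,153). The one under the riser, (326,153), is the smallest and fits the description. The wooden cup is at (288,175). I'll confirm this in an enlarged crop.

```bash
python3 - <<'E'
import cv2
a=cv2.imread("pics/scene0.png")[95:295,215:415];b=cv2.imread("pics/side0.png")[140:300,200:370]
cv2.imwrite("pics/c1.png",cv2.resize(a,(600,600),interpolation=cv2.INTER_CUBIC))
cv2.imwrite("pics/c2.png",cv2.resize(b,None,fx=3.5,fy=3.5,interpolation=cv2.INTER_CUBIC))
E
```

```text
(no output)
```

View pics/c1.png

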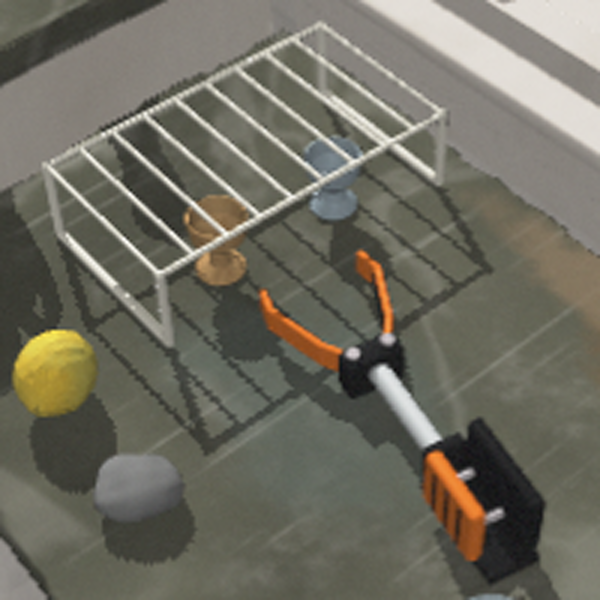

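View pics/c2.png

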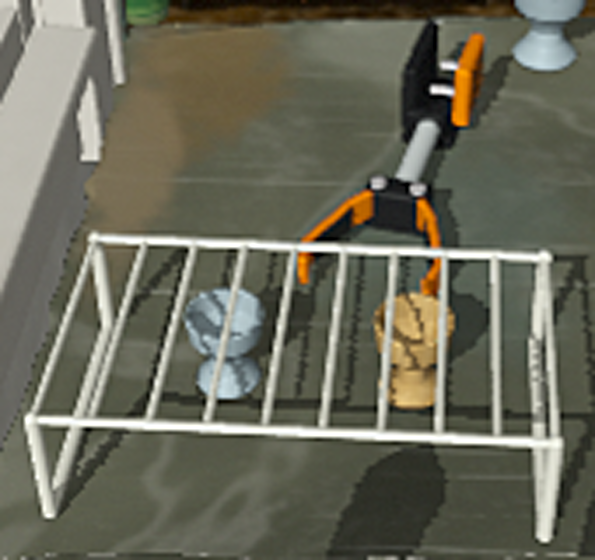

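The crops confirm it: the small blue cup under the riser has its foot at about (326,163) in scene and (265,250) in side. The wooden cup's foot is at (288,184) in scene. Now I'll locate everything.

```bash
cat > h.py <<'E'
import numpy as np,cv2
C={"scene":dict(K=np.array([[482.04141928,0,325.14616816],[0,482.04141928,201.52410322],[0,0,1]]),D=np.array([-0.11114187,0,0,0,0]),T=np.array([[0.7510523,-0.66016456,-0.01015791,-0.35939653],[-0.49788437,-0.55619177,-0.66540353,0.30546039],[0.43362609,0.50481032,-0.74641473,0.82089429],[0,0,0,1]])),
"side":dict(K=np.array([[399.94116072,0,315.89063715],[0,399.94116072,198.26934873],[0,0,1]]),D=np.array([0.02210302,0,0,0,0]),T=np.array([[-0.99973939,-0.01022064,0.02041286,0.51630192],[-0.02243171,0.60583022,-0.79527766,0.02420072],[-0.00423848,-0.7955283,-0.6059016,0.98693052],[0,0,0,1]]))}
def ray(c,p):
    u=cv2.undistortPoints(np.array([[p]],float),c["K"],c["D"])[0,0];R=c["T"][:3,:3];t=c["T"][:3,3]
    d=R.T@np.array([u[0],u[1],1]);return -R.T@t,d/np.linalg.norm(d)
def plane(c,p,z):
    o,d=ray(c,p);return o+d*(z-o[2])/d[2]
def tri(c1,p1,c2,p2):
    A=np.zeros((3,3));b=np.zeros(3)
    rs=[ray(c1,p1),ray(c2,p2)]
    for o,d in rs:
        M=np.eye(3)-np.outer(d,d);A+=M;b+=M@o
    x=np.linalg.solve(A,b);e=max(np.linalg.norm((np.eye(3)-np.outer(d,d))@(x-o)) for o,d in rs);return x,e
def wcam(d,s):
    from scipy.spatial.transform import Rotation as R
    M=np.eye(4);M[:3,:3]=R.from_quat(s["eef_rot"]).as_matrix();M[:3,3]=s["tool_pos"]
    return dict(K=np.array(d["camera_matrix"]),D=np.array(d["dist_coeffs"]),T=np.linalg.inv(M@np.array(d["mount"])))
def proj(c,P):
    return cv2.projectPoints(np.array(P,float).reshape(-1,3),cv2.Rodrigues(c["T"][:3,:3])[0],c["T"][:3,3],c["K"],c["D"])[0].reshape(-1,2)
E
python3 - <<'E'
from h import *
np.set_printoptions(precision=4,suppress=True)
s=lambda x,y:(x/3+215-.33,y/3+95-.33); q=lambda x,y:(x/3.5+200-.36,y/3.5+140-.36)
P=dict(openNear=((163,272),(545,257),.075),openFar=((442,113),(94,238),.075),backNear=((47,167),(557,442),.075),backFar=((322,26),(32,420),.075),
blueFoot=((334,204),(228,382),.003),woodFoot=((221,267),(410,390),.003),blueRim=((333,155),(226,310),.053),woodRim=((217,212),(415,315),.057),
tipR=((362,253),(303,250),.033),tipL=((263,293),(430,288),.033),boltR=((388,340),(379,183),.035),boltL=((353,353),(418,189),.035),
hF=((475,422),(405,72),.062),hB=((543,492),(433,22),.062),tF=((430,455),(457,75),.062),tB=((482,510),(480,35),.062))
for k,(a,b,z) in P.items():
    x,e=tri(C["scene"],s(*a),C["side"],q(*b));print(k,x,round(e,4),plane(C["scene"],s(*a),z)[:2],plane(C["side"],q(*b),z)[:2])
E
```

```text
openNear [0.4345 0.1287 0.0775] 0.0003 [0.4361 0.1308] [0.4338 0.1258]
openFar [0.7032 0.1214 0.0773] 0.0015 [0.7032 0.123 ] [0.7055 0.1173]
backNear [0.437  0.2775 0.0763] 0.0012 [0.4364 0.279 ] [0.4379 0.2757]
backFar [0.7075 0.27   0.0763] 0.0011 [0.7072 0.271 ] [0.7091 0.2681]
blueFoot [ 0.6238  0.1616 -0.0002] 0.0004 [0.6211 0.159 ] [0.6236 0.1645]
woodFoot [0.5117 0.1664 0.0007] 0.0013 [0.5091 0.1647] [0.5129 0.168 ]
blueRim [0.6217 0.1591 0.0561] 0.0008 [0.623  0.1617] [0.623  0.1551]
woodRim [0.5109 0.1651 0.0611] 0.0004 [0.5129 0.1686] [0.5112 0.1603]
tipR [0.5812 0.0787 0.0365] 0.0022 [0.581  0.0812] [0.5836 0.0729]
tipL [0.5015 0.1025 0.0286] 0.0002 [0.4992 0.0993] [0.5015 0.1078]
boltR [0.5356 0.0026 0.036 ] 0.0007 [0.5354 0.0032] [0.5363 0.0006]
boltL [0.5087 0.0096 0.0368] 0.0009 [0.5087 0.0108] [0.5095 0.0066]
hF [ 0.5178 -0.1026  0.0593] 0.0026 [ 0.5132 -0.1038] [ 0.5201 -0.1006]
hB [ 0.5015 -0.1727  0.0645] 0.0025 [ 0.5057 -0.1718] [ 0.4992 -0.1746]
tF [ 0.4787 -0.1017  0.058 ] 0.0035 [ 0.4728 -0.1034] [ 0.482  -0.0981]
tB [ 0.4649 -0.156   0.0631] 0.0018 [ 0.4674 -0.1557] [ 0.4633 -0.1564]
```

```bash
cat >> h.py <<'E'
from scipy.spatial.transform import Rotation as Ro
def go(p,yaw,s=None):
    """row numbers to reach tcp p with tool y axis at yaw (deg, world), pointing down"""
    from plant import get_state
    s=s or get_state();R=Ro.from_quat(s["eef_rot"])
    y=np.array([np.cos(np.radians(yaw)),np.sin(np.radians(yaw)),0]);z=np.array([0,0,-1.])
    T=Ro.from_matrix(np.c_[np.cross(y,z),y,z])
    print("row",np.round(R.inv().apply(np.array(p)-s["tool_pos"])/.5,4),np.round((R.inv()*T).as_rotvec()/.5,4),"clock",round(s["clock"],2),"tcp",np.round(s["tool_pos"],4),"yaw",round(np.degrees(np.arctan2(*R.as_matrix()[[1,0],1])),2))
E
python3 - <<'E'
from h import *
np.set_printoptions(precision=4,suppress=True)
for n,p,z in(("bigcup foot",(377,335),0),("bigcup top",(379,303),.09),("wall",(450,165),0),("wall2",(495,212),0),("silledge",(450,160),.1),("mug",(165,100),.15)):print(n,plane(C["scene"],p,z))
print(plane(C["side"],(356,157),0))
go((.36,.38,.42),71-28); 
E
```

```text
bigcup foot [ 0.3932 -0.2403  0.    ]
bigcup top [ 0.4015 -0.2275  0.09  ]
wall [ 0.843  -0.0456  0.    ]
wall2 [ 0.8002 -0.2092  0.    ]
silledge [ 0.7596 -0.0895  0.1   ]
mug [0.382  0.4532 0.15  ]
[ 0.4021 -0.223   0.    ]
row [-0.4331 -0.2964 -0.0315] [-0.0031  0.001   0.9771] clock 0.1 tcp [0.2035 0.5906 0.404 ] yaw 70.99
```

```bash
python3 - <<'E'
from h import *
np.set_printoptions(precision=4,suppress=True)
print("mug rim",tri(C["scene"],(163,73),C["side"],(404,335)))
print("counter edge",tri(C["scene"],(315,70),C["side"],(138,300)))
print("mill top",tri(C["scene"],(228,2),C["side"],(184,328)))
E
```

```text
mug rim (array([0.4104, 0.4944, 0.1915]), np.float64(0.0004450274591161084))
counter edge (array([0.7843, 0.3795, 0.0936]), np.float64(0.007551412293893282))
mill top (array([0.6415, 0.5465, 0.2715]), np.float64(0.0014663602834650348))
```

>>> play_rows:
  rows:
    - [[-0.06,-0.04,-0.01,0,0,0.1],[-0.12,-0.08,-0.02,0,0,0.24],[-0.18,-0.12,-0.03,0,0,0.38],[-0.24,-0.16,-0.03,0,0,0.52],[-0.3,-0.2,-0.03,0,0,0.66],[-0.36,-0.25,-0.03,0,0,0.82],[-0.43,-0.3,-0.03,0,0,0.97],[-0.43,-0.3,-0.03,0,0,0.97]]

```text
clock: 0.77
tool_pos: [0.3631, 0.3713, 0.4194]
eef_rot: [0.404, 0.915, -0.003, 0.003]
contact_force: [0.2, -1.0, -0.1]
opening: 1.0
finger_force: 0.0
```

```bash
python3 -c "
from h import *
go((.47,.1,.42),15)"
```

```text
row [-0.5451 -0.2073  0.0034] [-0.0022  0.0155  0.9536] clock 0.77 tcp [0.3631 0.3713 0.4194] yaw 42.32
```

>>> play_rows:
  rows:
    - [[-0.08,-0.03,0,0,0,0.12],[-0.16,-0.06,0,0,0,0.25],[-0.24,-0.09,0,0,0,0.4],[-0.31,-0.12,0,0,0,0.55],[-0.38,-0.15,0,0,0,0.7],[-0.46,-0.18,0,0,0,0.85],[-0.545,-0.207,0,0,0.015,0.954],[-0.545,-0.207,0,0,0.015,0.954]]

```text
clock: 1.43
tool_pos: [0.4716, 0.1016, 0.4198]
eef_rot: [0.608, 0.794, 0.0, -0.001]
contact_force: [0.2, 0.5, -0.1]
opening: 1.0
finger_force: 0.0
```

```bash
python3 -c "
from h import *
go((.49,-.1,.36),-12.7)"
```

```text
row [-0.3993 -0.069   0.1188] [-0.0031 -0.0037  0.9685] clock 1.43 tcp [0.4716 0.1016 0.4198] yaw 15.05
```

>>> play_rows:
  rows:
    - [[-0.07,-0.01,0.02,0,0,0.15],[-0.14,-0.02,0.04,0,0,0.32],[-0.21,-0.03,0.06,0,0,0.5],[-0.28,-0.05,0.08,0,0,0.7],[-0.34,-0.06,0.1,0,0,0.85],[-0.4,-0.069,0.119,0,0,0.97],[-0.4,-0.069,0.119,0,0,0.97],[-0.4,-0.069,0.119,0,0,0.97]]

```text
clock: 2.1
tool_pos: [0.4902, -0.0933, 0.3581]
eef_rot: [0.778, 0.629, -0.0, -0.004]
contact_force: [-0.4, 0.2, -0.1]
opening: 1.0
finger_force: 0.0
```

```bash
python3 - <<'E'
from h import *
from plant import *
import pickle
s=get_state();d=snapshot("wrist");pickle.dump((s,d),open("w1.pkl","wb"));im=d["pixels"].copy()
cv2.imwrite("pics/w1.png",im)
c=wcam(d,s);u=Ro.from_euler("z",77.2,degrees=True)
o=np.array([.490,-.1345,0])
print(proj(c,[o+u.apply(v) for v in [(0,0,.062),(40,-25,62),(-40,-25,62),(30,25,62),(-30,25,62),(232,40,33),(232,-40,33)] for v in [np.array(v)*(1 if max(v)<1 else .001)]]).round(0))
go((.49,-.1345,.3),-12.7)
E
```

```text
[[330. 237.]
 [358. 196.]
 [354. 276.]
 [303. 206.]
 [303. 266.]
 [288. -29.]
 [380. -28.]]
row [-0.0848  0.0177  0.1163] [-0.012  -0.0118  0.0278] clock 2.15 tcp [ 0.4904 -0.0916  0.3585] yaw -11.9
```

View pics/w1.png

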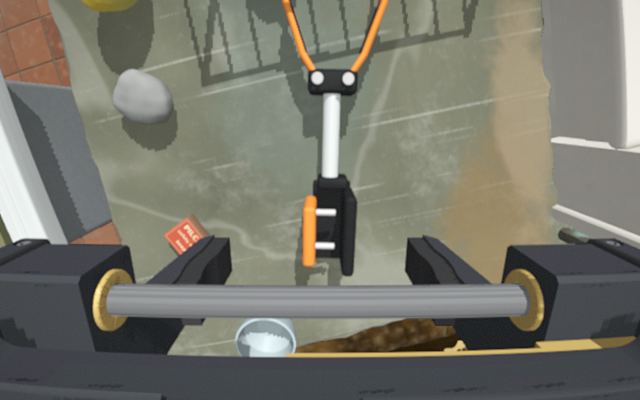

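Wrist view: reacher centred, handle at about (350,232), trigger at (309,232) and bolts at (317,79) and (348,79). These match the prediction to within 2 to 6 px.

```bash
python3 - <<'E'
from h import *
import pickle
s,d=pickle.load(open("w1.pkl","rb"));c=wcam(d,s)
B=plane(c,(332.5,79),.037);L=plane(c,(303,232),.055);R_=plane(c,(354,232),.062)
print(B,L,R_);O=(L+R_)/2;v=B-O;print(O,np.degrees(np.arctan2(v[1],v[0])))
b=((np.array([.5356,.0026])+[.5087,.0096])/2);print(b,np.degrees(np.arctan2(*(b-O[:2])[::-1])))
go((.4905,-.133,.182),-12.5)
E
```

```text
[0.52173496 0.00387974 0.037     ] [ 0.46600958 -0.12676581  0.055     ] [ 0.51318663 -0.13412406  0.062     ]
[ 0.4895981  -0.13044493  0.0585    ] 76.5450335111959
[0.52215 0.0061 ] 76.59114323067898
row [-0.083   0.0195  0.3523] [-0.012  -0.0118  0.0208] clock 2.15 tcp [ 0.4904 -0.0916  0.3585] yaw -11.9
```

>>> play_rows:
  rows:
    - [[-0.04,0.01,0.06,-0.012,-0.012,0.04],[-0.083,0.0195,0.12,-0.012,-0.012,0.04],[-0.083,0.0195,0.18,-0.012,-0.012,0.04],[-0.083,0.0195,0.22,-0.012,-0.012,0.04],[-0.083,0.0195,0.26,-0.012,-0.012,0.04],[-0.083,0.0195,0.3,-0.012,-0.012,0.04],[-0.083,0.0195,0.33,-0.012,-0.012,0.04],[-0.083,0.0195,0.352,-0.012,-0.012,0.04],[-0.083,0.0195,0.352,-0.012,-0.012,0.04],[-0.083,0.0195,0.352,-0.012,-0.012,0.04]]

```text
clock: 2.98
tool_pos: [0.491, -0.1322, 0.1826]
eef_rot: [0.782, 0.623, 0.0, 0.0]
contact_force: [0.4, 1.1, 0.5]
opening: 1.0
finger_force: 0.0
```

```bash
python3 - <<'E'
from h import *
go((.490,-.132,.182),-13)
E
```

```text
row [ 0.     -0.002   0.0013] [ 0.0013 -0.0007  0.0016] clock 2.98 tcp [ 0.491  -0.1322  0.1826] yaw -12.95
```

>>> play_rows:
  rows:
    - [[0,0,0,0,0,0],[0,0,0,0,0,0],[0,0,0,0,0,0],[0,0,0,0,0,0],[0,0,0,0,0,0],[0,0,0,0,0,0],[0,0,0,0,0,0],[0,0,0,0,0,0]]
  claw: 0.466
  squeeze: 25

```text
clock: 3.65
tool_pos: [0.4913, -0.1335, 0.1828]
eef_rot: [0.783, 0.622, 0.001, 0.001]
contact_force: [1.4, -0.8, 2.6]
opening: 0.535
finger_force: 7.6
```

```bash
python3 - <<'E'
from h import *
from plant import *
s=get_state();print(s["opening"]*88,s["finger_force"],s["clock"])
d=snapshot("wrist");cv2.imwrite("pics/w2.png",d["pixels"]);c=wcam(d,s);im=d["pixels"]
print(proj(c,[(.6225,.161,0),(.6225,.161,.053)]))
hsv=cv2.cvtColor(im,cv2.COLOR_BGR2HSV);m=cv2.inRange(hsv,(5,170,120),(20,255,255))
n,l,st,ce=cv2.connectedComponentsWithStats(m)
for i in range(1,n):
    if st[i,4]>60:print(st[i],ce[i])
E
```

```text
47.10722704442857 7.640310111892177 3.65
[[ 400.75043701 -181.21527061]
 [-552.78361184 4030.16564901]]
[ 252  202   44   83 1982] [277.93239152 243.72855701]
[257 320  38  33 867] [275.4532872  336.75086505]
```

View pics/w2.png

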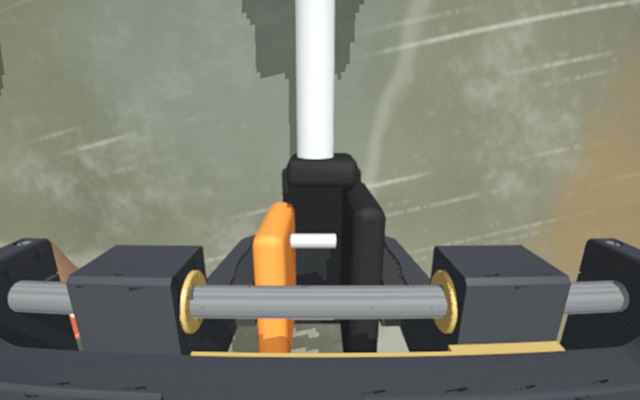

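Wrist view: fingers on both bars, trigger at (275,250) and handle at (365,250), shaft running straight ahead. Opening is 47 mm. Next I'll slide sideways into line with the cup.

```bash
python3 - <<'E'
from h import *
go((.556,-.148,.183),-13)
E
```

```text
row [0.001  0.1326 0.    ] [ 0.0058  0.0009 -0.0029] clock 3.7 tcp [ 0.4913 -0.1335  0.1828] yaw -13.08
```

>>> play_rows:
  rows:
    - [[0,0.01,0,0,0,0],[0,0.025,0,0,0,0],[0,0.04,0,0,0,0],[0,0.055,0,0,0,0],[0,0.07,0,0,0,0],[0,0.085,0,0,0,0],[0,0.1,0,0,0,0],[0,0.115,0,0,0,0],[0,0.125,0,0,0,0],[0,0.1326,0,0,0,0],[0,0.1326,0,0,0,0],[0,0.1326,0,0,0,0]]

```text
clock: 4.7
tool_pos: [0.5554, -0.1482, 0.1824]
eef_rot: [0.783, 0.622, 0.0, 0.001]
contact_force: [-0.9, 1.1, -0.7]
opening: 0.534
finger_force: 6.5
```

```bash
python3 - <<'E'
from plant import *
import cv2,numpy as np
a=snapshot("scene")["pixels"];b=snapshot("side")["pixels"];cv2.imwrite("pics/scene1.png",a);cv2.imwrite("pics/side1.png",b)
f=lambda i:cv2.resize(i,(400,500),interpolation=cv2.INTER_CUBIC)
A=a[110:270,250:378];B=b[140:300,215:343]
cv2.imwrite("pics/c3.png",np.hstack([f(A),f(B)]))
E
```

```text
(no output)
```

View pics/c3.png

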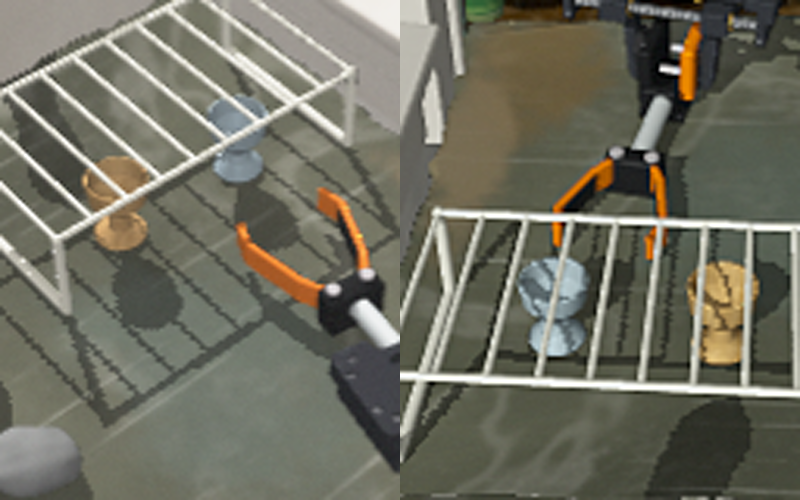

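The jaws are open in front of the riser, bolts at (357,203) and (368,198) in scene. I'll check the heading.

```bash
python3 - <<'E'
from h import *
np.set_printoptions(precision=4,suppress=True)
s=lambda x,y:(x/3.125+250-.33,y/3.125+110-.33); q=lambda x,y:((x-400)/3.125+215-.33,y/3.125+140-.33)
bR,e1=tri(C["scene"],s(367,275),C["side"],q(616,152));bL,e2=tri(C["scene"],s(333,291),C["side"],q(652,157));b=(bR+bL)/2
tR=plane(C["scene"],s(321,192),.033);tL=plane(C["scene"],s(241,226),.033);t=(tR+tL)/2
print(bR,bL,e1,e2,tR,tL)
v=t-b;h=np.degrees(np.arctan2(v[1],v[0]));print("head by tips",h)
g=np.array([.5554,-.1482]);u=np.radians(-13);w=b[:2]-(g+.0015*np.array([-.974,.225]));print("by grip",np.degrees(np.arctan2(w[1],w[0])),np.linalg.norm(w))
for a in (76,77,78):
    r=np.radians(a);x=np.array([np.cos(r),np.sin(r)]);y=np.array([-x[1],x[0]]);d=np.array([.6225,.161])-b[:2];print(a,"cup from bolts: ahead",d@x,"left",d@y)
go((.583,-.031,.183),-13)
E
```

```text
[ 0.5939 -0.0092  0.0362] [ 0.5659 -0.0041  0.036 ] 0.001398620099455125 0.0012156576580332492 [0.6271 0.0738 0.033 ] [0.5604 0.087  0.033 ]
head by tips 80.95115141261695
by grip 79.58856113626751 0.14361598301377587
76 cup from bolts: ahead 0.17293998366972588 left -0.0007929500616553203
77 cup from bolts: ahead 0.1728998051857989 left -0.0038110481757814355
78 cup from bolts: ahead 0.1728069597462943 left -0.006827985407714704
row [ 0.2408  0.0009 -0.0013] [ 0.0026  0.0006 -0.002 ] clock 4.8 tcp [ 0.5554 -0.1482  0.1824] yaw -13.06
```

>>> play_rows:
  rows:
    - [[0.005,0.006,0,0,0,0],[0.015,0.012,0,0,0,0],[0.027,0.018,0,0,0,0],[0.04,0.0216,0,0,0,0],[0.055,0.0216,0,0,0,0],[0.07,0.0216,0,0,0,0],[0.085,0.0216,0,0,0,0],[0.095,0.0216,0,0,0,0],[0.1,0.0216,0,0,0,0],[0.1,0.0216,0,0,0,0],[0.1,0.0216,0,0,0,0]]

```text
clock: 5.72
tool_pos: [0.5771, -0.1016, 0.1825]
eef_rot: [0.783, 0.622, 0.0, 0.0]
contact_force: [-0.3, 0.8, -2.3]
opening: 0.54
finger_force: 6.9
```

```bash
python3 - <<'E'
from plant import *
import cv2,numpy as np
a=snapshot("scene")["pixels"];b=snapshot("side")["pixels"];cv2.imwrite("pics/scene2.png",a);cv2.imwrite("pics/side2.png",b)
f=lambda i:cv2.resize(i,(400,500),interpolation=cv2.INTER_CUBIC)
A=a[110:270,250:378];B=b[140:300,215:343]
cv2.imwrite("pics/c4.png",np.hstack([f(A),f(B)]))
E
```

```text
(no output)
```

View pics/c4.png

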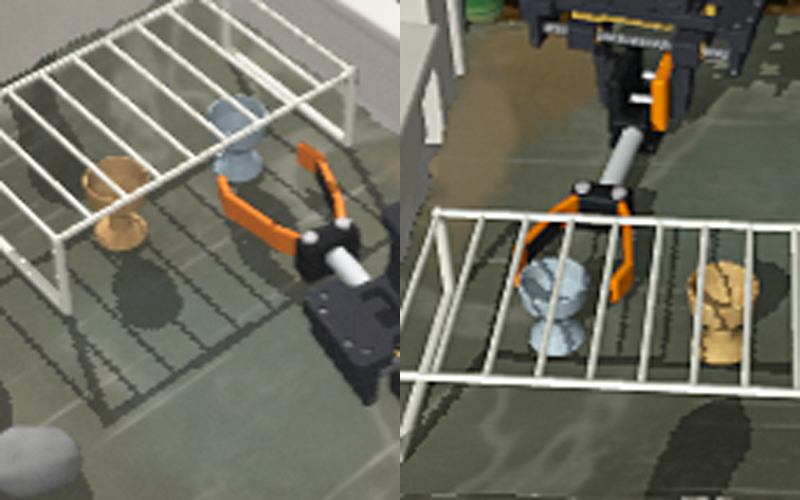

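The cup has not moved. The bolts are at (349,186) and (360,182) in scene, and the tips are just reaching the cup, left tip at (320,168) and right tip at (347,156).

```bash
python3 - <<'E'
from h import *
np.set_printoptions(precision=4,suppress=True)
s=lambda x,y:(x/3.125+250-.33,y/3.125+110-.33); q=lambda x,y:((x-400)/3.125+215-.33,y/3.125+140-.33)
bR,e1=tri(C["scene"],s(343,224),C["side"],q(581,188));bL,e2=tri(C["scene"],s(309,239),C["side"],q(617,193));b=(bR+bL)/2
tR=plane(C["scene"],s(303,145),.033);tL=plane(C["scene"],s(219,180),.033);t=(tR+tL)/2
print(bR,bL,e1,e2,tR,tL,t)
v=t-b;print("tips",np.degrees(np.arctan2(v[1],v[0])),np.linalg.norm(v[:2]))
v=bR-bL;print("boltline",90+np.degrees(np.arctan2(v[1],v[0])))
g=np.array([.5771,-.1016]);w=b[:2]-(g+.0015*np.array([-.974,.225]));print("grip",np.degrees(np.arctan2(w[1],w[0])),np.linalg.norm(w))
for a in (77,79,81):
    r=np.radians(a);x=np.array([np.cos(r),np.sin(r)]);y=np.array([-x[1],x[0]]);d=np.array([.6225,.161])-b[:2];print(a,"ahead",d@x,"left",d@y)
E
```

```text
[0.6163 0.0376 0.036 ] [0.5886 0.0431 0.036 ] 0.00170954219747133 0.0022466130315352047 [0.6518 0.1196 0.033 ] [0.5796 0.1334 0.033 ] [0.6157 0.1265 0.033 ]
tips 81.23608209422075 0.08719096319445584
boltline 78.90616614988697
grip 79.28936704525267 0.1441173354577821
77 ahead 0.12207985578776896 left 0.0075793071354514525
79 ahead 0.1222700020424913 left 0.003314164501823546
81 ahead 0.12231118113397485 left -0.0009550159307419558
```

>>> play_rows:
  rows:
    - [[0.01,0,0,0,0,0],[0.022,0,0,0,0,0],[0.036,0,0,0,0,0],[0.05,0,0,0,0,0],[0.064,0,0,0,0,0],[0.078,0,0,0,0,0],[0.092,0,0,0,0,0],[0.106,0,0,0,0,0],[0.118,0,0,0,0,0],[0.128,0,0,0,0,0],[0.136,0,0,0,0,0],[0.136,0,0,0,0,0],[0.136,0,0,0,0,0]]

```text
clock: 6.9
tool_pos: [0.5925, -0.0352, 0.1825]
eef_rot: [0.783, 0.622, 0.0, 0.0]
contact_force: [0.6, 0.3, -1.2]
opening: 0.53
finger_force: 6.9
```

```bash
python3 - <<'E'
from plant import *
import cv2,numpy as np
a=snapshot("scene")["pixels"];b=snapshot("side")["pixels"];cv2.imwrite("pics/scene3.png",a);cv2.imwrite("pics/side3.png",b)
f=lambda i:cv2.resize(i,(400,500),interpolation=cv2.INTER_CUBIC)
A=a[110:270,250:378];B=b[140:300,215:343]
cv2.imwrite("pics/c5.png",np.hstack([f(A),f(B)]))
E
```

```text
(no output)
```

View pics/c5.png

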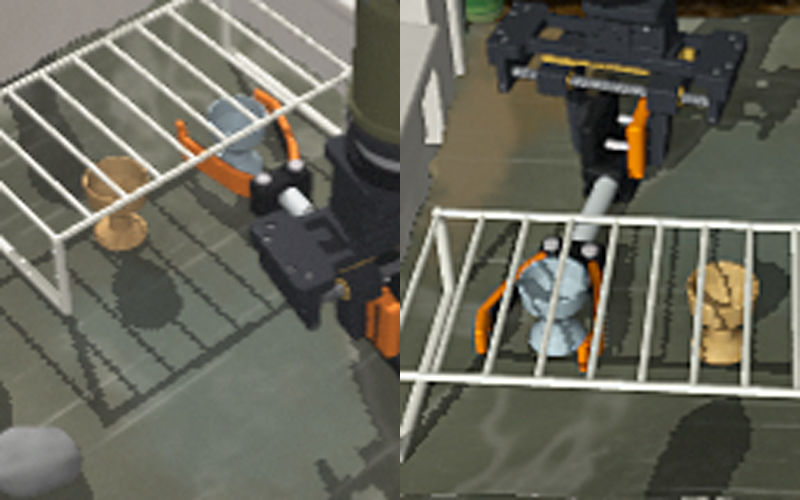

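Both jaws are around the blue cup, tips at (480,350) and (585,365) in the side crop with the cup foot at (557,335). The cup and the wooden cup have not moved. Now I'll squeeze.

>>> play_rows:
  rows:
    - [[0,0,0,0,0,0],[0,0,0,0,0,0],[0,0,0,0,0,0],[0,0,0,0,0,0]]
  claw: 0.54

```text
clock: 7.33
tool_pos: [0.5926, -0.0362, 0.1826]
eef_rot: [0.783, 0.622, 0.0, 0.001]
contact_force: [1.2, 0.3, -1.8]
opening: 0.458
finger_force: 9.4
```

>>> play_rows:
  rows:
    - [[0,0,0,0,0,0],[0,0,0,0,0,0],[0,0,0,0,0,0],[0,0,0,0,0,0],[0,0,0,0,0,0],[0,0,0,0,0,0],[0,0,0,0,0,0],[0,0,0,0,0,0]]
  claw: 0.62

```text
clock: 8.0
tool_pos: [0.5924, -0.0359, 0.1826]
eef_rot: [0.783, 0.622, 0.0, 0.001]
contact_force: [0.3, -1.8, -0.8]
opening: 0.424
finger_force: 24.8
```

>>> play_rows:
  rows:
    - [[-0.005,0,0,0,0,0],[-0.012,0,0,0,0,0],[-0.022,0,0,0,0,0],[-0.033,0,0,0,0,0],[-0.045,0,0,0,0,0],[-0.057,0,0,0,0,0],[-0.069,0,0,0,0,0],[-0.081,0,0,0,0,0],[-0.093,0,0,0,0,0],[-0.105,0,0,0,0,0],[-0.117,0,0,0,0,0],[-0.129,0,0,0,0,0],[-0.141,0,0,0,0,0],[-0.153,0,0,0,0,0],[-0.165,0,0,0,0,0],[-0.176,0,0,0,0,0],[-0.185,0,0,0,0,0],[-0.19,0,0,0,0,0],[-0.19,0,0,0,0,0],[-0.19,0,0,0,0,0]]

```text
clock: 9.67
tool_pos: [0.5709, -0.1291, 0.1827]
eef_rot: [0.783, 0.622, -0.0, 0.001]
contact_force: [-0.1, -0.5, -0.5]
opening: 0.424
finger_force: 24.8
```

```bash
python3 - <<'E'
from plant import *
import cv2,numpy as np
from h import *
a=snapshot("scene")["pixels"];b=snapshot("side")["pixels"];cv2.imwrite("pics/scene4.png",a);cv2.imwrite("pics/side4.png",b)
f=lambda i:cv2.resize(i,(400,500),interpolation=cv2.INTER_CUBIC)
A=a[110:270,250:378];B=b[140:300,215:343]
cv2.imwrite("pics/c6.png",np.hstack([f(A),f(B)]))
print(get_state()["clock"])
E
```

```text
9.7667
```

View pics/c6.png

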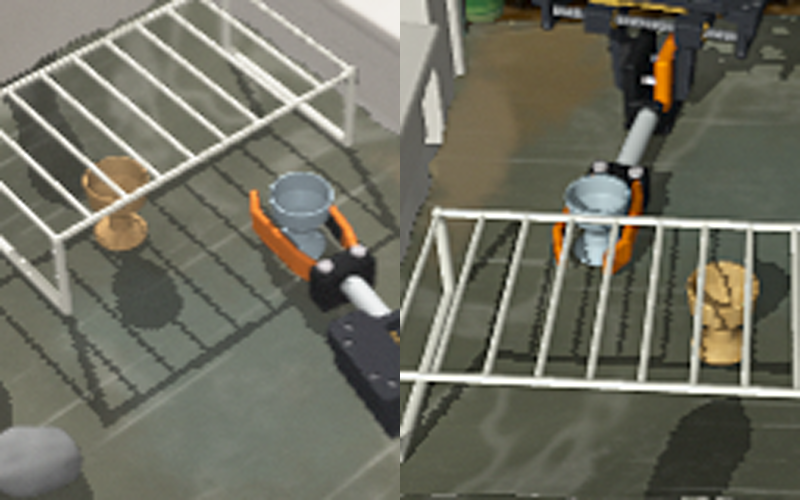

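The cup is drawn out, upright between the closed jaws, rim at (346,172) in scene and (278,203) in side. The wooden cup has not moved.

```bash
python3 - <<'E'
from h import *
x,e=tri(C["scene"],(301/3.125+250-.33,192/3.125+110-.33),C["side"],(198/3.125+215-.33,194/3.125+140-.33))
r=np.array([.026,.9997]);print(x,e,"rack x",(x[:2]-[.5706,.1995])@r)
E
```

```text
[0.60133862 0.06776901 0.05493143] 0.000538523236204368 rack x -0.1308922695984946
```

>>> play_rows:
  rows:
    - [[0,0,0,0,0,0],[0,0,0,0,0,0],[0,0,0,0,0,0],[0,0,0,0,0,0]]
  claw: 0.5

```text
clock: 10.1
tool_pos: [0.5708, -0.1279, 0.1825]
eef_rot: [0.783, 0.622, -0.0, 0.0]
contact_force: [-0.3, 0.0, -1.8]
opening: 0.503
finger_force: 7.4
```

>>> play_rows:
  rows:
    - [[0,0,0,0,0,0],[0,0,0,0,0,0],[0,0,0,0,0,0],[0,0,0,0,0,0],[0,0,0,0,0,0],[0,0,0,0,0,0],[0,0,0,0,0,0],[0,0,0,0,0,0]]
  claw: 0.0

```text
clock: 10.77
tool_pos: [0.5711, -0.1283, 0.1827]
eef_rot: [0.783, 0.622, 0.0, 0.001]
contact_force: [-0.6, -2.0, -0.1]
opening: 0.999
finger_force: 0.0
```

>>> play_rows:
  rows:
    - [[0,0,-0.01,0,0,0],[0,0,-0.03,0,0,0],[0,0,-0.06,0,0,0],[0,0,-0.1,0,0,0],[0,0,-0.15,0,0,0],[0,0,-0.2,0,0,0],[0,0,-0.25,0,0,0],[0,0,-0.28,0,0,0],[0,0,-0.28,0,0,0],[0,0,-0.28,0,0,0],[0,0,-0.28,0,0,0],[0,0,-0.28,0,0,0]]

```text
clock: 11.77
tool_pos: [0.5704, -0.128, 0.3215]
eef_rot: [0.783, 0.622, -0.001, -0.0]
contact_force: [0.5, 0.5, 0.2]
opening: 0.996
finger_force: 0.0
```

```bash
python3 - <<'E'
from plant import *
import cv2,numpy as np
a=snapshot("scene")["pixels"];b=snapshot("side")["pixels"]
for n,im,old in(("scene",a,cv2.imread("pics/scene4.png")),("side",b,cv2.imread("pics/side4.png"))):
    cv2.imwrite(f"pics/{n}5.png",im)
    box=(slice(150,200),slice(320,370)) if n=="scene" else (slice(190,230),slice(260,300))
    for t,i in(("before",old),("after",im)):
        h=cv2.cvtColor(i,cv2.COLOR_BGR2HSV);m=cv2.inRange(h,(95,35,90),(125,140,255))[box]
        k,l,st,ce=cv2.connectedComponentsWithStats(m);j=1+np.argmax(st[1:,4]);print(n,t,"blue",st[j],ce[j].round(1))
        m=cv2.inRange(h,(10,80,120),(22,190,255));k,l,st,ce=cv2.connectedComponentsWithStats(m[150:190,270:300] if n=="scene" else m[215:260,300:335]);j=1+np.argmax(st[1:,4]);print("  wood",st[j],ce[j].round(1))
        m=cv2.inRange(h,(5,190,120),(18,255,255))[150:,:] if n=="scene" else cv2.inRange(h,(5,190,120),(18,255,255))[140:260,240:340];k,l,st,ce=cv2.connectedComponentsWithStats(m);print("  orange",[list(map(int,q)) for q in st[1:] if q[4]>25])
E
```

```text
scene before blue [19 21  9  8 23] [23.9 24.2]
  wood [ 10  23  17  17 177] [18.5 32.8]
  orange [[331, 25, 19, 24, 133], [398, 86, 9, 20, 120]]
scene after blue [30 34  3  4  7] [30.6 35.9]
  wood [ 10  24  17  16 167] [18.4 33.1]
  orange [[325, 27, 27, 22, 180], [383, 72, 21, 35, 287]]
side before blue [ 8  8 11 10 37] [11.8 13.7]
  wood [ 11   8  14  34 349] [18.  24.8]
  orange [[56, 11, 7, 23, 97], [24, 71, 3, 13, 31], [43, 72, 7, 15, 54]]
side after blue [ 8  6 12 12 48] [12.2 13.2]
  wood [ 11   8  14  34 350] [18.  24.8]
  orange [[59, 10, 9, 27, 115], [17, 55, 17, 13, 37], [48, 72, 6, 17, 65]]
```

```bash
python3 -c "
from plant import *
print(finish_job())"
```

```text
the job is handed in; nothing more can be done
None
```

The blue egg cup is out from under the riser, about 55 mm clear of its open side by my measurement, and I handed the job in at about 12 s; no verdict came back. After the release, pixel checks in both camera views (no tenth-plus picture viewed) showed the jaws open and the wooden cup unmoved. In the side view the blue cup kept the position where it had last been seen upright; the scene-view check of it was inconclusive.

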